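Check washed pastry tubes on the winder spindle and sort them

TASK

Check the three washed pastry tubes on the spindle of the shell winder, one at a time: slide the tube level along the spindle as far as it goes without forcing it, then draw it off and put it away before trying the next. A tube that goes right home against the drive flange is clean and belongs in the shallow baking tray; one that stops short of the flange has crust baked inside and belongs in the deep soaking pan, each lying flat on the bottom. Leave the shaker, bottle, ramekin and palette knife where they stand.

Things in the scene. Friction and masses are not known exactly. Their poses are not given: they have to be found in the camera images.
- tube_a: One of three outwardly identical open stainless tubes, 120 mm long, 32 mm outside, 27 mm bore, about 110 g, lying level; does not roll by itself. Origin: middle of its axis, 16 mm above what it lies on; x along the axis, ends alike. One or two of the three hide a ring of hard crust in the bore: the spindle goes 25 mm or more into such a tube and stops at least 25 mm short of home.
- tube_b: One of three outwardly identical open stainless tubes, 120 mm long, 32 mm outside, 27 mm bore, about 110 g, lying level; does not roll by itself. Origin: middle of its axis, 16 mm above what it lies on; x along the axis, ends alike. One or two of the three hide a ring of hard crust in the bore: the spindle goes 25 mm or more into such a tube and stops at least 25 mm short of home.
- tube_c: One of three outwardly identical open stainless tubes, 120 mm long, 32 mm outside, 27 mm bore, about 110 g, lying level; does not roll by itself. Origin: middle of its axis, 16 mm above what it lies on; x along the axis, ends alike. One or two of the three hide a ring of hard crust in the bore: the spindle goes 25 mm or more into such a tube and stops at least 25 mm short of home.
- winder: Countertop shell winder, fixed, switched off: stainless housing 180 mm deep (x), 220 wide (y), 205 high, a level spindle standing out of its front (-x) face over a crumb tray (14 mm high, reaching 141 mm in front of the housing, 133 wide). Origin: underside centre of the housing, on the counter; z up, -x the way the spindle points.
- spindle_base (a point): Centre of the drive flange's face, where the spindle starts: 105 mm in front of the winder's origin, 120 mm above the counter, axes as the winder's. The rigid spindle, 21 mm thick, runs level along -x for 105 mm, the last 13 mm tapering to 10. The flange is a 52 mm disc, 15 mm off the housing. A tube is home when its end meets the flange: its origin is then 60 mm from here.
- ready_tray: Shallow dark steel baking tray for clean tubes, fixed, 190 x 200 mm (x, y), rim 22 mm high, floor and walls 4 mm thick. Origin: underside centre, on the counter; z up.
- soak_pan: Deep plain stainless soaking pan for crusted tubes, empty, fixed, 190 x 200 mm (x, y), 50 mm high, floor and walls 4 mm thick, a flat lip 11 mm wide around the top. Origin: underside centre, on the counter; z up.
- sugar_shaker: Steel sugar shaker, 72 mm in diameter, 132 mm high, loose, beside the spindle. Origin: underside centre. Leave alone.
- syrup_bottle: Full glass syrup bottle, 66 mm in diameter, 215 mm high, standing, loose. Origin: underside centre. Leave alone.
- ramekin: White ramekin, 80 mm in diameter, 45 mm high, loose, beside the spindle. Origin: underside centre. Leave alone.
- palette_knife: Palette knife lying flat, 280 mm long along x, 24 mm high at its handle, loose. Origin: about its middle, on the counter. Leave alone.
Not all that is in view belongs to the job. What is shaped like the tube_a but green is not meant. What is shaped like the tube_c but blue is not meant.

How it is judged:
On the way, in this order (a step that is already met when the one before it is completed fails the run):
1. a first tube is slid onto the spindle as far as it goes (((x of tube_a in the frame of spindle_base between -0.068 and -0.05 m and angle between the x axis of tube_a and the x axis of winder, either way round below 0.12 rad and y of tube_a in the frame of spindle_base between -0.008 and 0.008 m and z of tube_a in the frame of spindle_base between -0.008 and 0.008 m) or (x of tube_b in the frame of spindle_base between -0.142 and -0.05 m and angle between the x axis of tube_b and the x axis of winder, either way round below 0.12 rad and y of tube_b in the frame of spindle_base between -0.008 and 0.008 m and z of tube_b in the frame of spindle_base between -0.008 and 0.008 m) or (x of tube_c in the frame of spindle_base between -0.068 and -0.05 m and angle between the x axis of tube_c and the x axis of winder, either way round below 0.12 rad and y of tube_c in the frame of spindle_base between -0.008 and 0.008 m and z of tube_c in the frame of spindle_base between -0.008 and 0.008 m))), for 0.1 s.
2. with one tube put away where it belongs, another is slid onto the spindle as far as it goes ((((x of tube_a in the frame of spindle_base between -0.068 and -0.05 m and angle between the x axis of tube_a and the x axis of winder, either way round below 0.12 rad and y of tube_a in the frame of spindle_base between -0.008 and 0.008 m and z of tube_a in the frame of spindle_base between -0.008 and 0.008 m) and ((x of tube_b in the frame of soak_pan between -0.07 and 0.07 m and y of tube_b in the frame of soak_pan between -0.085 and 0.085 m and z of tube_b in the frame of soak_pan between 0.01 and 0.027 m and angle between tube_b's own x axis and vertical between 1.45 and 1.69 rad) or (x of tube_c in the frame of ready_tray between -0.07 and 0.07 m and y of tube_c in the frame of ready_tray between -0.085 and 0.085 m and z of tube_c in the frame of ready_tray between 0.01 and 0.027 m and angle between tube_c's own x axis and vertical between 1.45 and 1.69 rad))) or ((x of tube_b in the frame of spindle_base between -0.142 and -0.05 m and angle between the x axis of tube_b and the x axis of winder, either way round below 0.12 rad and y of tube_b in the frame of spindle_base between -0.008 and 0.008 m and z of tube_b in the frame of spindle_base between -0.008 and 0.008 m) and ((x of tube_a in the frame of ready_tray between -0.07 and 0.07 m and y of tube_a in the frame of ready_tray between -0.085 and 0.085 m and z of tube_a in the frame of ready_tray between 0.01 and 0.027 m and angle between tube_a's own x axis and vertical between 1.45 and 1.69 rad) or (x of tube_c in the frame of ready_tray between -0.07 and 0.07 m and y of tube_c in the frame of ready_tray between -0.085 and 0.085 m and z of tube_c in the frame of ready_tray between 0.01 and 0.027 m and angle between tube_c's own x axis and vertical between 1.45 and 1.69 rad))) or ((x of tube_c in the frame of spindle_base between -0.068 and -0.05 m and angle between the x axis of tube_c and the x axis of winder, either way round below 0.12 rad and y of tube_c in the frame of spindle_base between -0.008 and 0.008 m and z of tube_c in the frame of spindle_base between -0.008 and 0.008 m) and ((x of tube_a in the frame of ready_tray between -0.07 and 0.07 m and y of tube_a in the frame of ready_tray between -0.085 and 0.085 m and z of tube_a in the frame of ready_tray between 0.01 and 0.027 m and angle between tube_a's own x axis and vertical between 1.45 and 1.69 rad) or (x of tube_b in the frame of soak_pan between -0.07 and 0.07 m and y of tube_b in the frame of soak_pan between -0.085 and 0.085 m and z of tube_b in the frame of soak_pan between 0.01 and 0.027 m and angle between tube_b's own x axis and vertical between 1.45 and 1.69 rad))))), for 0.1 s.
3. with two tubes put away where they belong, the last is slid onto the spindle as far as it goes ((((x of tube_a in the frame of spindle_base between -0.068 and -0.05 m and angle between the x axis of tube_a and the x axis of winder, either way round below 0.12 rad and y of tube_a in the frame of spindle_base between -0.008 and 0.008 m and z of tube_a in the frame of spindle_base between -0.008 and 0.008 m) and (x of tube_b in the frame of soak_pan between -0.07 and 0.07 m and y of tube_b in the frame of soak_pan between -0.085 and 0.085 m and z of tube_b in the frame of soak_pan between 0.01 and 0.027 m and angle between tube_b's own x axis and vertical between 1.45 and 1.69 rad) and (x of tube_c in the frame of ready_tray between -0.07 and 0.07 m and y of tube_c in the frame of ready_tray between -0.085 and 0.085 m and z of tube_c in the frame of ready_tray between 0.01 and 0.027 m and angle between tube_c's own x axis and vertical between 1.45 and 1.69 rad)) or ((x of tube_b in the frame of spindle_base between -0.142 and -0.05 m and angle between the x axis of tube_b and the x axis of winder, either way round below 0.12 rad and y of tube_b in the frame of spindle_base between -0.008 and 0.008 m and z of tube_b in the frame of spindle_base between -0.008 and 0.008 m) and (x of tube_a in the frame of ready_tray between -0.07 and 0.07 m and y of tube_a in the frame of ready_tray between -0.085 and 0.085 m and z of tube_a in the frame of ready_tray between 0.01 and 0.027 m and angle between tube_a's own x axis and vertical between 1.45 and 1.69 rad) and (x of tube_c in the frame of ready_tray between -0.07 and 0.07 m and y of tube_c in the frame of ready_tray between -0.085 and 0.085 m and z of tube_c in the frame of ready_tray between 0.01 and 0.027 m and angle between tube_c's own x axis and vertical between 1.45 and 1.69 rad)) or ((x of tube_c in the frame of spindle_base between -0.068 and -0.05 m and angle between the x axis of tube_c and the x axis of winder, either way round below 0.12 rad and y of tube_c in the frame of spindle_base between -0.008 and 0.008 m and z of tube_c in the frame of spindle_base between -0.008 and 0.008 m) and (x of tube_a in the frame of ready_tray between -0.07 and 0.07 m and y of tube_a in the frame of ready_tray between -0.085 and 0.085 m and z of tube_a in the frame of ready_tray between 0.01 and 0.027 m and angle between tube_a's own x axis and vertical between 1.45 and 1.69 rad) and (x of tube_b in the frame of soak_pan between -0.07 and 0.07 m and y of tube_b in the frame of soak_pan between -0.085 and 0.085 m and z of tube_b in the frame of soak_pan between 0.01 and 0.027 m and angle between tube_b's own x axis and vertical between 1.45 and 1.69 rad)))), for 0.1 s.
At the end, for the whole second after the job is handed in: Tubes that go home lie in the baking tray, the crusted one in the soaking pan: flat on the bottom (within 7 degrees, axis under 27 mm up), released, at rest. Each was tried first: clean ones to within 8 mm of the flange, a crusted one 23 mm or more onto the spindle, and put away before the next (x of tube_a in the frame of ready_tray between -0.07 and 0.07 m and y of tube_a in the frame of ready_tray between -0.085 and 0.085 m and z of tube_a in the frame of ready_tray between 0.01 and 0.027 m and angle between tube_a's own x axis and vertical between 1.45 and 1.69 rad and x of tube_b in the frame of soak_pan between -0.07 and 0.07 m and y of tube_b in the frame of soak_pan between -0.085 and 0.085 m and z of tube_b in the frame of soak_pan between 0.01 and 0.027 m and angle between tube_b's own x axis and vertical between 1.45 and 1.69 rad and x of tube_c in the frame of ready_tray between -0.07 and 0.07 m and y of tube_c in the frame of ready_tray between -0.085 and 0.085 m and z of tube_c in the frame of ready_tray between 0.01 and 0.027 m and angle between tube_c's own x axis and vertical between 1.45 and 1.69 rad and linear speed of each of tube_a, tube_b, tube_c below 0.03 m/s and contact force between each of tube_a, tube_b, tube_c and the fingers below 0.2 N); the robot touches nothing.
It fails at once if a tube is forced against the winder with more than 60 N (contact force between any of tube_a, tube_b, tube_c and winder above 60 N).
It fails at once if the sugar shaker is moved by more than 25 mm or tipped (distance of sugar_shaker from where it was at the start of the episode above 0.025 m or angle between sugar_shaker's own z axis and vertical above 0.3 rad).
It fails at once if the syrup bottle is moved by more than 25 mm or tipped (distance of syrup_bottle from where it was at the start of the episode above 0.025 m or angle between syrup_bottle's own z axis and vertical above 0.3 rad).
It fails at once if the ramekin is moved by more than 25 mm or tipped (distance of ramekin from where it was at the start of the episode above 0.025 m or angle between ramekin's own z axis and vertical above 0.3 rad).
It fails at once if the palette knife is moved by more than 25 mm or tipped (distance of palette_knife from where it was at the start of the episode above 0.025 m or angle between palette_knife's own z axis and vertical above 0.3 rad).
It also fails if it takes over 72 s, if anything falls off the work surface, if the arm or the gripper's body presses on something with over 40 N, if the wrist force passes 120 N, or if a joint passes its speed limit or range.

ROBOT

A 7-joint arm with a two-finger parallel gripper is mounted at the origin on the work surface. World frame = base frame: x ahead of the robot, y to its left, z up, the work surface at z = 0. Lengths are in m, angles in rad, forces in N, time in s.
With the tool pointing down it reaches from about 0.35 to 0.9 m from the base axis. Payload 8.1 kg.
Tool frame: the origin (TCP) lies at the very end of the fingers, on their centre line; the grasp point (between the pads) lies 19 mm behind it; z points along the fingers, y is the line along which they close (so a half turn about z gives the same grasp; the last joint's range is limited). The gripper opens to 92 mm and grips with 3 to 60 N. Pads are 19 mm wide; open, the fingers measure 130 mm over their backs; the gripper's body (75 mm by 190 mm) begins 47 mm behind the grasp point.
Start: joints at [1.111, 0.434, 0.025, 1.573, -0.012, 1.134, -0.075], TCP at [0.218, -0.586, 0.227] pointing down, gripper open.
Joint ranges: [-2.62, 2.62], [-0.44, 2.09], [-1.27, 1.32], [0.08, 2.57], [-1.32, 4.46], [0.12, 2], [-2.74, 2.74]. Speed limits (rad/s): [2.22, 2.22, 3.01, 3.01, 3.14, 3.14, 3.14].

INTERFACE

Orientations are given as a rotation vector (axis times angle).
In Python, from cell import observe, get_image, sign_off, find_in, trace, place_of gives the robot as it stands. The module is installed in compiled form; this text tells all that it offers.
- The arm moves only by the shell command python3 -m handwheel 'ROWS' [OPENING] [FORCE]. ROWS is JSON, a list of rows, each a list of 6 numbers: the shift along the tool's x, y, z each as a share of 0.02 m, from -1 to 1, then the turn, a rotation vector about the tool's x, y, z each as a share of 4 degrees, from -1 to 1. A call has 1 to 8 rows; each row shifts and turns the commanded pose from where the row before left it, along the tool's axes as they then stand; what a row does not reach is not made up. A row lasts 1/12 s, in which the tool goes at most 41.7 mm and 7.16 degrees, less where a joint would pass 70% of its speed; a pose out of reach is approached as far as the arm can. A call with a number of a shift or a turn outside -1 to 1 is refused whole. A call with a gripper value outside its range is refused whole. OPENING is the opening, from 0 (shut) to 1 (fully open), set as the call begins (- or left out, the last holds). The fingers move at their own pace and stop on an object; FORCE is the grip in N (left out, the last holds). Time passes only in rows, so rows that do not move let the fingers close. It gives the time, the measured TCP pose, the force, the opening and the grip force at its end, in the units of the state.
- observe(): the state, without advancing time (a new reading comes with each control period).
- get_image(name): name is "scene" or "top" or "wrist"; returns a dict with "image" (420x560x3 uint8, red, green, blue), "fx", "fy", "cx", "cy" (pixels), "position" and "orientation" of the camera in the world. Camera axes: x right, y down, z forward; pixel columns grow to the right and rows downward; lengths in m; the calibration is good to about 2 mm. A picture is of the moment at which its call begins. There is no depth.
- sign_off(): hands the job in; it is judged then, once.
Trained networks look in the newest picture that a camera, given by its name, has taken for a name from the list of things; names that differ only in an ending like _2 or _b are one class to them, and where a whole thing is asked for, a point or a joint stands for the part that bears it (a point fixed in the world has none). Each returns a list of dicts, best first, with "score" (0 to 1); they miss things now and then, are a little off and sometimes report something else, mostly with a low value. They report only what shows in the picture. A call takes as long as a camera call. They do not tell look-alikes from the thing itself.
- find_in(label, camera): "rect" ([centre column, centre row, width, height] as shares, 0 to 1, of the picture: columns of its width, rows of its height, round what is visible of it).
- trace(label, camera): "region" (420x560 bool, what is visible of it) and "rect" ([centre column, centre row, width, height] as shares, 0 to 1, of the picture: columns of its width, rows of its height, round what is visible of it).
- place_of(label, camera): "point" ([column, row] as shares, 0 to 1, of the picture: columns of its width, rows of its height: a listed point, or the origin of a listed thing).
The state is a dict: "clock": time; "joints": joint angles; "dq": joint speeds; "joint_efforts": joint torques, N m; "position": TCP position; "ee_rot": TCP orientation; "force": force on the tool from outside, world axes, zero at the start; "ft_torque": the same for the moment, N m; "width": opening from 0.0 (shut) to 1.0 (fully open); "gripper_force": force on a finger pad.
Only numpy, scipy, OpenCV 4.12 (cv2) and the standard library are available. Lean on these libraries where they do the work, as an engineer would, in place of code of your own. Each camera call takes 0.05 s, during which the arm holds its last target. There are 200 camera calls.

## Working session

There is one attempt and no reset: what is moved stays moved. The work goes in short steps, Python scripts to look and compute and a shell command to move; the robot and the scene stay as the last step left them, time stands still between calls to the robot, and variables do not carry over. Pictures are saved under pics/ and viewed, at most 13 in all, crops included, and the job is handed in when it is done.

```bash
mkdir -p pics
cat > h.py <<'E'
import numpy as np, cv2
from scipy.spatial.transform import Rotation as R
from cell import observe,get_image,find_in,trace,place_of
def rot(o):
    o=np.array(o,float)
    return o if o.shape==(3,3) else (R.from_rotvec(o).as_matrix() if o.size==3 else R.from_quat(o).as_matrix())
def ray(im,u,v):
    d=rot(im['orientation'])@np.array([(u-im['cx'])/im['fx'],(v-im['cy'])/im['fy'],1]); return np.array(im['position']),d
def onz(im,u,v,z):
    p,d=ray(im,u,v); return p+d*(z-p[2])/d[2]
def proj(im,P):
    c=rot(im['orientation']).T@(np.array(P)-im['position']); return c[0]/c[2]*im['fx']+im['cx'],c[1]/c[2]*im['fy']+im['cy']
def tri(rays):
    A=0;b=0
    for p,d in rays:
        d=d/np.linalg.norm(d);M=np.eye(3)-np.outer(d,d);A=A+M;b=b+M@p
    return np.linalg.solve(A,b)
def save(n,img): cv2.imwrite('pics/'+n+'.png',img[:,:,::-1])
E
python3 - <<'E'
from h import *
np.set_printoptions(precision=3,suppress=True)
o=observe();print({k:np.round(v,3) for k,v in o.items()})
ims={}
for c in('top','scene'):
    im=ims[c]=get_image(c);save(c,im['image']);print(c,im['fx'],im['cx'],im['cy'],im['position'],im['orientation'])
    for l in ['tube_a','winder','ready_tray','soak_pan','sugar_shaker','syrup_bottle','ramekin','palette_knife','spindle_base']:
        for d in place_of(l,c)[:6]:
            u,v=d['point'][0]*560,d['point'][1]*420
            print(l,round(d['score'],2),round(u),round(v),onz(im,u,v,.016 if l=='tube_a' else .12 if l=='spindle_base' else 0))
cv2.imwrite('pics/both.png',np.hstack([ims['top']['image'],ims['scene']['image']])[:,:,::-1])
E
```

```text
{'clock': np.float64(0.0), 'joints': array([ 1.111,  0.435,  0.025,  1.574, -0.012,  1.134, -0.075]), 'dq': array([ 0.001, -0.002, -0.002, -0.001,  0.   , -0.001,  0.   ]), 'joint_efforts': array([  0.001, -66.786,   0.985, -31.447,  -0.061,   0.043,   0.   ]), 'position': array([ 0.218, -0.585,  0.226]), 'ee_rot': array([-3.09 , -0.557,  0.001]), 'force': array([ 0.485,  0.195, -1.023]), 'ft_torque': array([-0.045, -0.021, -0.035]), 'gripper_force': np.float64(0.0), 'width': np.float64(0.999)}
top 402.34558666993007 277.8693683902948 208.29883252212784 [ 0.452 -0.037  1.339] [-2.202  2.187 -0.07 ]
tube_a 0.93 291 201 [ 0.552 -0.089  0.016]
tube_a 0.91 329 294 [ 0.251 -0.213  0.016]
tube_a 0.88 280 171 [ 0.653 -0.052  0.016]
tube_a 0.84 196 292 [0.253 0.22  0.016]
tube_a 0.76 288 239 [ 0.428 -0.078  0.016]
tube_a 0.66 377 282 [ 0.291 -0.371  0.016]
winder 0.64 406 207 [ 0.538 -0.472  0.   ]
ready_tray 0.77 146 217 [0.5   0.393 0.   ]
soak_pan 0.42 293 200 [ 0.558 -0.095  0.   ]
sugar_shaker 0.38 297 125 [ 0.812 -0.106  0.   ]
syrup_bottle 0.9 236 243 [0.415 0.095 0.   ]
ramekin 0.62 
[... 394 characters left out ...]
661 -0.051  0.016]
tube_a 0.64 161 203 [ 0.577 -0.457  0.016]
tube_a 0.57 219 160 [ 0.293 -0.384  0.016]
tube_a 0.56 264 167 [ 0.283 -0.211  0.016]
winder 0.86 164 201 [ 0.551 -0.467 -0.   ]
winder 0.4 234 191 [ 0.428 -0.267  0.   ]
ready_tray 0.71 431 254 [0.518 0.399 0.   ]
soak_pan 0.63 234 190 [ 0.418 -0.27   0.   ]
soak_pan 0.59 345 245 [ 0.561  0.155 -0.   ]
sugar_shaker 0.91 188 249 [ 0.725 -0.28   0.   ]
syrup_bottle 0.79 337 210 [0.413 0.09  0.   ]
syrup_bottle 0.68 166 203 [ 0.557 -0.452  0.   ]
ramekin 0.58 233 190 [ 0.423 -0.271  0.   ]
palette_knife 0.94 227 284 [ 0.809 -0.113  0.   ]
palette_knife 0.43 336 214 [0.431 0.094 0.   ]
spindle_base 0.89 179 176 [ 0.548 -0.387  0.12 ]
```

View pics/top.png

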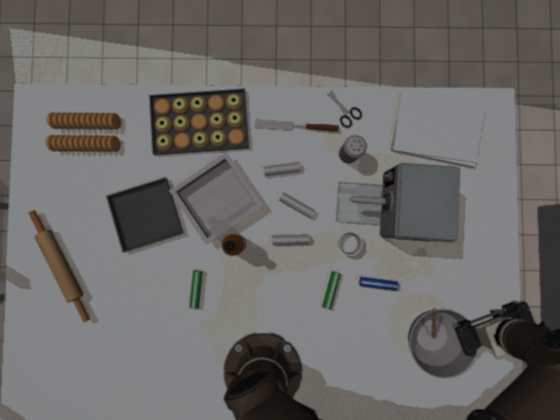

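View pics/scene.png

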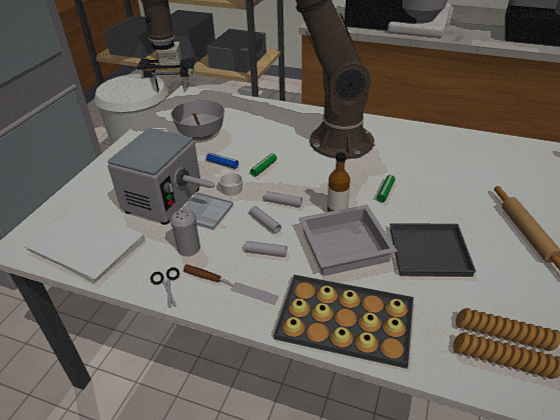

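Top view: three bare steel tubes lie at (291,239), (297,205) and (282,169). The green look-alikes are at (196,289) and (331,290), and the blue one at (378,283), so those are excluded. The spindle points left in the image (+y) from the winder at (420,203). I'll get the tube centres and yaw, the containers and the spindle from two views, plus one enlarged crop to confirm.

Run:
```python
from h import *
np.set_printoptions(precision=4,suppress=True)
T=get_image('top');tt=trace('tube_a','top');ts={l:trace(l,'top') for l in['ready_tray','soak_pan','winder','sugar_shaker','syrup_bottle','ramekin']}
S=get_image('scene');st=trace('tube_a','scene')
ss={l:trace(l,'scene') for l in['ready_tray','soak_pan','sugar_shaker','ramekin','syrup_bottle']}
def mr(m,big=True):
    c=max(cv2.findContours(m.astype(np.uint8),0,2)[0],key=cv2.contourArea);return cv2.minAreaRect(c)
for d in tt[:8]:
    r=mr(d['region']);b=cv2.boxPoints(r)
    col=T['image'][d['region']].mean(0)
    # axis
    e=b[1]-b[0];f=b[2]-b[1];e=e if np.linalg.norm(e)>np.linalg.norm(f) else f
    c=np.array(r[0]);p=onz(T,*(c-e/2),.016);q=onz(T,*(c+e/2),.016)
    best=None
    for s in st:
        c2=np.array(mr(s['region'])[0]);X=tri([ray(T,*c),ray(S,*c2)])
        err=np.linalg.norm(np.array(proj(S,X))-c2)
        if best is None or err<best[0]: best=(err,X,c2)
    print('tube',round(d['score'],2),c,col.round(),'cen',onz(T,*c,.016),'len',np.linalg.norm(q-p),'yaw',np.degrees(np.arctan2(*(q-p)[1::-1])),'tri',best)
for l in ts:
    for d in ts[l][:2]:
        r=mr(d['region']);b=cv2.boxPoints(r);z={'ready_tray':.022,'soak_pan':.05,'winder':.205,'ramekin':.045,'sugar_shaker':.066,'syrup_bottle':.1}[l]
        print(l,round(d['score'],2),np.round(r[0]),'cen',onz(T,*r[0],z)[:2],'corners',[onz(T,*x,z)[:2].round(3).tolist() for x in b])
a=cv2.resize(T['image'][140:270,215:475],(780,390),interpolation=2);save('crop1',a)
```

```text
tube 0.85 [289.5 239.5] [98. 96. 96.] cen [ 0.427  -0.0833  0.016 ] len 0.11484099147246263 yaw -89.64338519159524 tri (np.float64(0.9735820103735832), array([ 0.428 , -0.0864,  0.0133]), array([282.4423, 198.7885]))
tube 0.78 [377.9077 283.7385] [51. 63. 95.] cen [ 0.2848 -0.3726  0.016 ] len 0.12626177357801657 yaw -96.74204653270661 tri (np.float64(0.6595385756255296), array([ 0.2851, -0.3759,  0.0121]), array([221.5969, 160.1817]))
tube 0.77 [195.1652 289.1248] [57. 85. 61.] cen [0.2641 0.2228 0.016 ] len 0.12428570234083444 yaw -5.128784529968701 tri (np.float64(0.9611579586764212), array([0.2641, 0.221 , 0.0096]), array([385.1001, 188.8   ]))
tube 0.75 [295.75 205.25] [100.  98.  99.] cen [ 0.5397 -0.1034  0.016 ] len 0.11924695672672488 yaw -120.6709699360451 tri (np.float64(0.09376176876643703), array([ 0.548 , -0.1099, -0.1081]), array([264.9231, 248.1154]))
tube 0.71 [143.7767 214.667 ] [46. 46. 46.] cen [0.5053 0.3959 0.016 ] len 0.21162612707070697 yaw -71.77506871164864 tri (np.float64(17.363906990967415), array([0.5105, 0.2843, 0.2179]), array([385.1001, 188.8   ]))
tub
[... 1058 characters left out ...]
.3825] corners [[0.444, -0.203], [0.663, -0.217], [0.645, -0.564], [0.425, -0.546]]
winder 0.27 [349. 243.] cen [ 0.4218 -0.2442] corners [[0.455, -0.211], [0.456, -0.278], [0.388, -0.278], [0.388, -0.21]]
sugar_shaker 0.83 [352. 150.] cen [ 0.7164 -0.2805] corners [[0.692, -0.225], [0.777, -0.277], [0.74, -0.336], [0.656, -0.284]]
sugar_shaker 0.65 [144. 215.] cen [0.503  0.3793] corners [[0.561, 0.506], [0.625, 0.314], [0.445, 0.253], [0.383, 0.443]]
syrup_bottle 0.75 [234. 244.] cen [0.4137 0.0913] corners [[0.447, 0.13], [0.448, 0.053], [0.38, 0.053], [0.38, 0.129]]
ramekin 0.75 [349. 243.] cen [ 0.4175 -0.2734] corners [[0.456, -0.235], [0.456, -0.312], [0.379, -0.312], [0.379, -0.235]]
```

View pics/crop1.png

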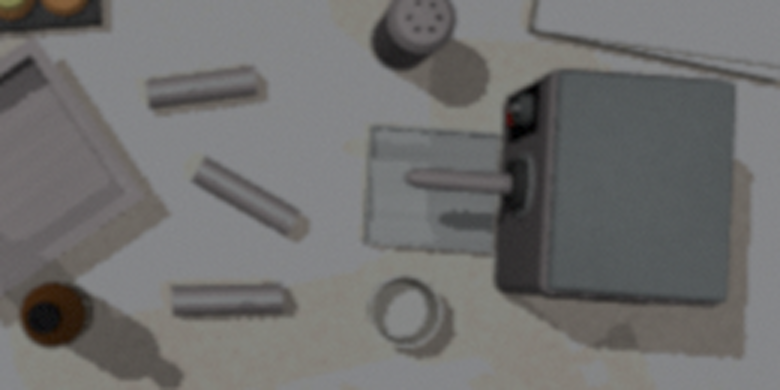

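The crop shows three bare grey tubes at crop (205,88), (248,198) and (228,300). They match the description, and the coloured ones are outside it. I'll raise and turn the tool to line up with the spindle, then look with the wrist camera.

```bash
cat >> h.py <<'E'
def go(x=None,y=None,z=None,yaw=None):
    o=observe();M=rot(o['ee_rot']);p=np.array(o['position'])
    cy=np.degrees(np.arctan2(M[1,0],M[0,0]))
    print('t %.2f p %s yaw %.2f tilt %.2f F %s w %.3f g %.1f'%(o['clock'],p.round(4),cy,np.degrees(np.arccos(-M[2,2])),np.round(o['force'],1),o['width'],o['gripper_force']))
    t=np.array([p[i] if v is None else v for i,v in enumerate((x,y,z))]);
    d=M.T@(t-p)/.02; print(' shift rows from here',d.round(2),end='')
    if yaw is not None:
        a=np.radians(yaw);N=np.array([[np.cos(a),np.sin(a),0],[np.sin(a),-np.cos(a),0],[0,0,-1]])
        print(' turn rows',(np.degrees(R.from_matrix(M.T@N).as_rotvec())/4).round(2),'shift in end frame',(N.T@(t-p)/.02).round(2),end='')
    print()
E
python3 -m handwheel '[[0,0,-0.7,0,0,-1],[0,0,-0.7,0,0,-1],[0,0,-0.7,0,0,-1],[0,0,-0.7,0,0,-1],[0,0,-0.7,0,0,-1],[0,0,-0.7,0,0,-1],[0,0,-0.7,0,0,-1],[0,0,-0.7,0,0,-1]]' 1
python3 -m handwheel '[[1,0,0,0,0,-1],[1,0,0,0,0,-1],[1,0,0,0,0,-1],[1,0,0,0,0,-1],[1,0,0,0,0,-1],[1,0,0,0,0,-1],[1,0,0,0,0,-1],[1,0,0,0,0,-1]]'
python3 -c "
from h import *
go(.5,-.22,.33,86.8)"
```

```text
clock: 2.42
position: [0.2182, -0.5856, 0.3395]
ee_rot: [2.816, 1.393, -0.0]
force: [-0.9, -0.0, -0.6]
width: 0.999
gripper_force: 0.0
clock: 3.08
position: [0.2819, -0.4398, 0.3387]
ee_rot: [2.322, 2.115, 0.0]
force: [-0.2, -0.2, -0.1]
width: 1.003
gripper_force: 0.0
t 3.08 p [ 0.2819 -0.4398  0.3387] yaw 84.66 tilt 0.01 F [-0.2 -0.2 -0.1] w 1.003 g 0.0
 shift rows from here [11.96  9.84  0.44] turn rows [ 0.    0.   -0.53] shift in end frame [11.58 10.28  0.44]
```

```bash
python3 -m handwheel '[[1,1,0,0,0,-0.5],[1,1,0,0,0,0],[1,1,0,0,0,0],[1,1,0,0,0,0],[1,1,0,0,0,0],[1,1,0,0,0,0],[1,1,0,0,0,0],[1,1,0,0,0,0]]' >/dev/null
python3 -m handwheel '[[1,1,0,0,0,0],[1,1,0,0,0,0],[1,0,0,0,0,0],[0,0,0,0,0,0]]'
python3 - <<'E'
from h import *
go(.45,-.15,.28,86.8)
im=get_image('wrist');save('w1',im['image']);print(im['fx'],im['cx'],im['cy'],np.round(im['position'],3),np.round(rot(im['orientation']),3).tolist())
for l in('spindle_base','winder','tube_a'):
  for d in place_of(l,'wrist')[:4]: print(l,d['score'],d['point'][0]*560,d['point'][1]*420)
E
```

```text
clock: 4.08
position: [0.4971, -0.2292, 0.3388]
ee_rot: [-2.281, -2.158, -0.004]
force: [-0.0, -0.1, 0.5]
width: 0.999
gripper_force: 0.0
t 4.08 p [ 0.4971 -0.2292  0.3388] yaw 86.82 tilt 0.15 F [-0.  -0.1  0.5] w 0.999 g 0.0
 shift rows from here [ 3.82 -2.57  2.95] turn rows [ 0.01 -0.04  0.01] shift in end frame [ 3.82 -2.57  2.94]
316.79431639158486 285.3026226329804 206.62532340964322 [ 0.502 -0.147  0.497] [[0.998, -0.054, -0.017], [-0.056, -0.951, -0.303], [0.0, 0.303, -0.953]]
spindle_base 0.83 326.59200000000004 275.81399999999996
spindle_base 0.2 496.104 65.184
winder 0.56 313.88 295.68
tube_a 0.88 134.68 166.194
tube_a 0.8 166.37599999999998 254.982
tube_a 0.78 402.528 30.618000000000002
tube_a 0.67 231.89600000000002 62.58
```

View pics/w1.png

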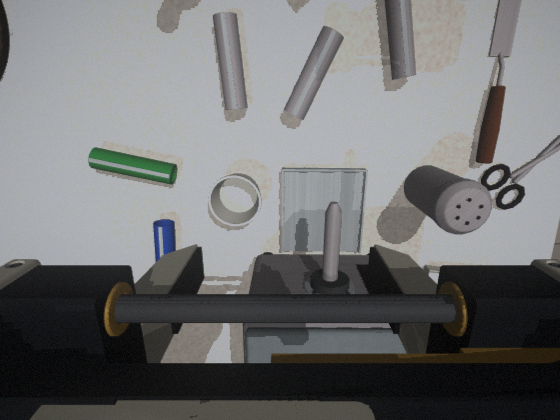

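Wrist view: the spindle runs from its tip at about (334,203) to the flange at (330,282). The tubes are at (230,62), (313,75) and (400,30), the ramekin at (235,200) and the shaker at (450,200). Next I'll move toward the first tube for a second view and fit edges in both.

```bash
python3 - <<'E'
from h import *
import pickle
im=get_image('wrist');pickle.dump(im,open('w1.pkl','wb'))
E
python3 -m handwheel '[[0.7,0,1,0,0,0],[0.7,0,1,0,0,0],[0.7,0,1,0,0,0],[0.7,0,1,0,0,0],[0,0,0,0,0,0],[0,0,0,0,0,0]]' >/dev/null
cat > sp.py <<'E'
from h import *
def tubes(im,cam):
    out=[]
    for d in trace('tube_a',cam)[:8]:
        c=max(cv2.findContours(d['region'].astype(np.uint8),0,2)[0],key=cv2.contourArea)
        b=cv2.boxPoints(cv2.minAreaRect(c)); 
        if cv2.contourArea(c)<300: continue
        col=im['image'][d['region']].astype(float).mean(0)
        if np.ptp(col)>15: continue
        e=b[1]-b[0];f=b[2]-b[1];e=e if np.linalg.norm(e)>np.linalg.norm(f) else f
        out.append((b.mean(0),e,col.round(),round(d['score'],2)))
    return out
E
python3 - <<'E'
from sp import *
import pickle
np.set_printoptions(precision=4,suppress=True)
a=pickle.load(open('w1.pkl','rb'));b=get_image('wrist');pickle.dump(b,open('w2.pkl','wb'));save('w2',b['image']);go()
tb=tubes(b,'wrist')
for c,e,col,s in tb:
    p=onz(b,*(c-e/2),.016);q=onz(b,*(c+e/2),.016);d=q-p
    print('tube',c,col,s,'cen',(p+q)/2,'len',np.linalg.norm(d),'yaw',np.degrees(np.arctan2(d[1],d[0]))%180)
print(place_of('spindle_base','wrist')[:2])
z=cv2.resize(b['image'][160:400,200:460],None,fx=3,fy=2.5,interpolation=2)
z=np.hstack([cv2.resize(a['image'][180:300,280:380],(400,480),interpolation=2),cv2.resize(b['image'][180:420,240:440],(400,480),interpolation=2)]);save('spx',z)
E
```

```text
t 4.88 p [ 0.4988 -0.18    0.2594] yaw 86.37 tilt 0.04 F [-0.6 -0.3 -0.2] w 0.996 g 0.0
 shift rows from here [0. 0. 0.]
tube [420.0742  57.7603] [99. 97. 98.] 0.95 cen [ 0.6613 -0.0581  0.016 ] len 0.12446212774921075 yaw 97.36296028196249
tube [318.4001 109.7   ] [120. 118. 120.] 0.67 cen [ 0.5408 -0.1072  0.016 ] len 0.12579492390730793 yaw 60.22994079026979
tube [222.0706  97.3868] [125. 123. 125.] 0.63 cen [ 0.4279 -0.0866  0.016 ] len 0.12541152518560733 yaw 91.22806037249008
[{'point': [0.602, 0.8364], 'score': 0.73}, {'point': [0.7505, 0.1417], 'score': 0.17}]
```

View pics/spx.png

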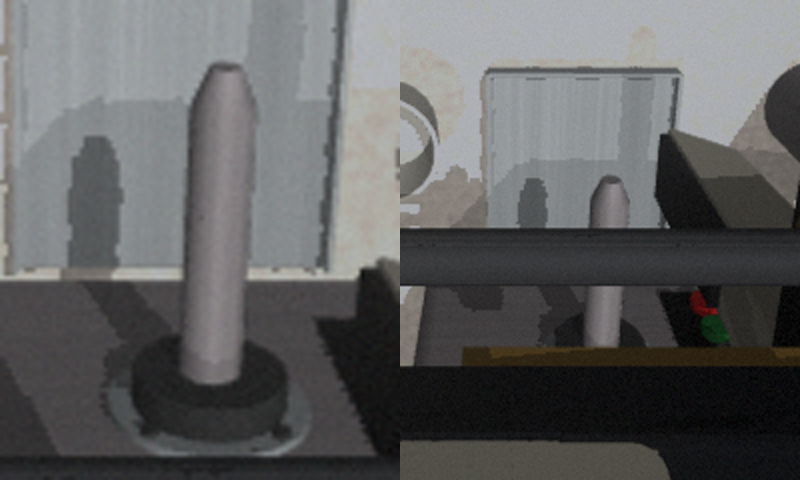

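Left crop: the spindle tip face is at full-frame (336.3,196.5), with shaft centres at (335.2,215) and (333.1,270). Right crop: the tip is at (345.5,269), with shaft centres at (344.8,285) and (340.5,345).

Run:
```python
from h import *
import pickle
np.set_printoptions(precision=4,suppress=True)
a=pickle.load(open('w1.pkl','rb'));b=pickle.load(open('w2.pkl','rb'))
print('tip tri',tri([ray(a,336.3,196.5),ray(b,345.5,269)]))
# edge fit of shaft by row gradient, subpixel
def fit(im,rows,u0):
    g=cv2.GaussianBlur(cv2.cvtColor(im['image'],cv2.COLOR_RGB2GRAY),(3,3),0).astype(float);P=[]
    for r in rows:
        u=int(u0(r));s=np.abs(np.gradient(g[r])); L=u-12+np.argmax(s[u-12:u-3]);Rr=u+4+np.argmax(s[u+4:u+13]);P.append((r,(L+Rr)/2,Rr-L))
    P=np.array(P);k=np.polyfit(P[:,0],P[:,1],1);return k,P[:,2].mean(),np.std(P[:,1]-np.polyval(k,P[:,0]))
for im,rows,f in((a,range(216,268),lambda r:335.2-(r-215)*.038),(b,list(range(285,293)),lambda r:344.7-(r-285)*.07)):
    k,w,s=fit(im,rows,f);print('k',k,'w',w,s)
    r0,r1=rows[0],rows[-1];P=onz(im,np.polyval(k,r0),r0,.12);Q=onz(im,np.polyval(k,r1),r1,.12);d=P-Q
    print(P,Q,'yaw',np.degrees(np.arctan2(d[1],d[0])),'x at y=-.26', P[0]+d[0]/d[1]*(-.26-P[1]))
print('w1 tip at z.12',onz(a,336.3,196.5,.12),'w2',onz(b,345.5,269,.12),'base bottom',onz(a,332.8,274,.12))
T=get_image('top');print('top tip',onz(T,351.7,199,.12),'base',onz(T,385.7,201.3,.12))
S=get_image('scene');g=S['image'][165:205,160:230];save('sc',cv2.resize(g,(700,400),interpolation=2))
for z in(.115,.12,.125): print(z,proj(S,[.558,-.262,z]))
```

```text
tip tri [ 0.5562 -0.2659  0.1166]
k [ -0.0355 342.2354] w 15.788461538461538 0.38239213788803084
[ 0.5532 -0.2903  0.12  ] [ 0.5496 -0.3621  0.12  ] yaw 87.10616331719451 x at y=-.26 0.5547253812676892
k [ -0.0238 350.994 ] w 20.25 0.20952042746187782
[ 0.554  -0.2831  0.12  ] [ 0.5537 -0.2917  0.12  ] yaw 88.42845877867288 x at y=-.26 0.5546153392999482
w1 tip at z.12 [ 0.5558 -0.2649  0.12  ] w2 [ 0.5555 -0.264   0.12  ] base bottom [ 0.5494 -0.3726  0.12  ]
top tip [ 0.553  -0.2685  0.12  ] base [ 0.5467 -0.372   0.12  ]
0.115 (np.float64(214.1427515773302), np.float64(186.84776377095605))
0.12 (np.float64(213.95854028804243), np.float64(185.54125066227937))
0.125 (np.float64(213.77352199438565), np.float64(184.22901389903748))
```

View pics/sc.png

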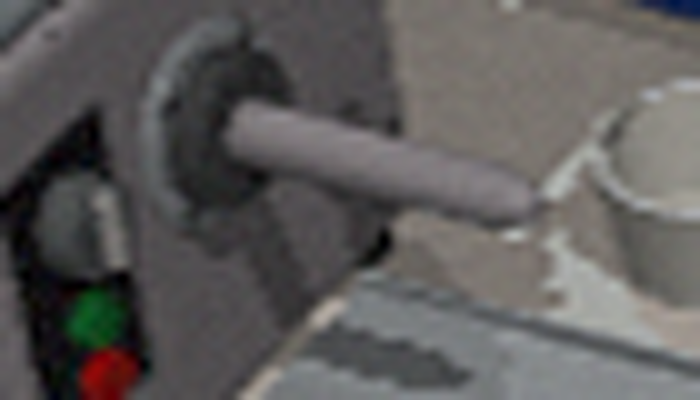

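Scene crop: the tip is at full-frame (213.8,185.3), which agrees with z = 0.12. So the spindle axis has its tip at (0.555,-0.265,0.12), yaw about 87.1°, and base at (0.550,-0.370). The first pick is the tube at (0.428,-0.087).

```bash
python3 -c "
from h import *
go(.428,-.087,.004,91)"
```

```text
t 5.08 p [ 0.4993 -0.1799  0.2598] yaw 86.34 tilt 0.12 F [ 0.9  0.7 -0.1] w 0.994 g 0.0
 shift rows from here [ 4.42 -3.88 12.78] turn rows [ 0.03  0.01 -1.17] shift in end frame [ 4.71 -3.48 12.79]
```

```bash
python3 -m handwheel '[[0,0,1,0,0,-1],[0.78,-0.58,1,0,0,-0.17],[0.78,-0.58,1,0,0,0],[0.78,-0.58,1,0,0,0],[0.78,-0.58,1,0,0,0],[0.78,-0.58,1,0,0,0],[0.78,-0.58,1,0,0,0],[0,0,1,0,0,0]]' >/dev/null
python3 -m handwheel '[[0,0,1,0,0,0],[0,0,1,0,0,0],[0,0,0,0,0,0],[0,0,0,0,0,0]]'
python3 - <<'E'
from sp import *
go(.428,-.087,.004,91)
b=get_image('wrist')
for c,e,col,s in tubes(b,'wrist'):
    p=onz(b,*(c-e/2),.016);q=onz(b,*(c+e/2),.016);d=q-p
    print('tube',c,e,s,'cen',((p+q)/2).round(4),'len',np.linalg.norm(d),'yaw',np.degrees(np.arctan2(d[1],d[0]))%180)
E
```

```text
clock: 6.08
position: [0.4276, -0.0865, 0.0588]
ee_rot: [-2.199, -2.242, 0.001]
force: [0.6, -0.1, 1.1]
width: 1.0
gripper_force: 0.0
t 6.08 p [ 0.4276 -0.0865  0.0588] yaw 91.10 tilt 0.06 F [ 0.6 -0.1  1.1] w 1.000 g 0.0
 shift rows from here [-0.03  0.02  2.74] turn rows [-0.02 -0.    0.03] shift in end frame [-0.03  0.02  2.74]
tube [288.03442 217.51575] [  5.1575317 152.14717  ] 0.98 cen [ 0.4292 -0.0802  0.016 ] len 0.10923167267560359 yaw 93.01881875619456
tube [472.939  233.9512] [ 75.51221 -94.39026] 0.6 cen [ 0.5544 -0.0872  0.016 ] len 0.07993113496292298 yaw 61.826288544089486
```

```bash
python3 -m handwheel '[[0,0,1,0,0,0],[0,0,1,0,0,0],[0,0,0.75,0,0,0],[0,0,0,0,0,0]]' >/dev/null
python3 -m handwheel '[[0,0,0,0,0,0],[0,0,0,0,0,0],[0,0,0,0,0,0],[0,0,0,0,0,0],[0,0,0,0,0,0],[0,0,0,0,0,0]]' 0 30
python3 -c "
from h import *
go(.5642,-.087,.139,87.1)"
```

```text
clock: 7.02
position: [0.4279, -0.0863, 0.0042]
ee_rot: [2.199, 2.242, 0.001]
force: [1.1, -0.4, 0.0]
width: 0.616
gripper_force: 0.0
t 7.02 p [ 0.4279 -0.0863  0.0042] yaw 91.11 tilt 0.05 F [ 1.1 -0.4  0. ] w 0.616 g 0.0
 shift rows from here [-0.17  6.82 -6.74] turn rows [0.01 0.   1.  ] shift in end frame [ 0.31  6.81 -6.74]
```

```bash
python3 -m handwheel '[[0,0,0,0,0,0],[0,0,0,0,0,0],[0,0,0,0,0,0],[0,0,0,0,0,0],[0,0,0,0,0,0],[0,0,0,0,0,0],[0,0,0,0,0,0]]' >/dev/null
python3 -m handwheel '[[0,0,-1,0,0,0],[0,0,-1,0,0,0],[0,0,-1,0,0,1],[0,0,-1,0,0,0],[0,0,-1,0,0,0],[0,0,-0.2,0,0,0]]'
python3 - <<'E'
from h import *
go(.5627,-.115,.1082,87.1)
im=get_image('wrist');save('w3',im['image'])
E
```

```text
clock: 8.1
position: [0.4287, -0.0862, 0.1101]
ee_rot: [2.274, 2.163, 0.003]
force: [-0.2, -1.0, -0.6]
width: 0.346
gripper_force: 30.0
t 8.10 p [ 0.4287 -0.0862  0.1101] yaw 87.12 tilt 0.19 F [-0.2 -1.  -0.6] w 0.346 g 30.0
 shift rows from here [-1.1   6.76  0.12] turn rows [0.05 0.01 0.01] shift in end frame [-1.1   6.76  0.1 ]
```

View pics/w3.png

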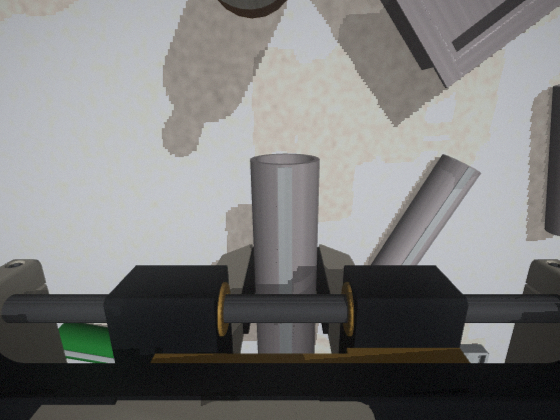

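The tube is gripped and parallel to the tool, with its far rim at (285,157). Now I'll line it up in front of the spindle tip.

```bash
python3 -c "
from h import *
im=get_image('wrist');print('far end',onz(im,285,157,.137).round(4))
go(.5593,-.18,.1082,87.1)"
```

```text
far end [ 0.4315 -0.0243  0.137 ]
t 8.20 p [ 0.428  -0.0864  0.1082] yaw 87.10 tilt 0.11 F [ 1.  -0.2 -1.4] w 0.344 g 30.0
 shift rows from here [-4.34  6.79  0.02] turn rows [ 0.03  0.01 -0.  ] shift in end frame [-4.34  6.79  0.  ]
```

```bash
python3 -m handwheel '[[-0.62,0.97,0,0,0,0],[-0.62,0.97,0,0,0,0],[-0.62,0.97,0,0,0,0],[-0.62,0.97,0,0,0,0],[-0.62,0.97,0,0,0,0],[-0.62,0.97,0,0,0,0],[-0.62,0.97,0,0,0,0],[0,0,0,0,0,0]]'>/dev/null
python3 - <<'E'
from h import *
go(.5593,-.18,.1082,87.1)
T=get_image('top');S=get_image('scene')
save('al',np.vstack([cv2.resize(T['image'][180:225,310:400],(600,300),interpolation=2),cv2.resize(S['image'][165:210,170:260],(600,300),interpolation=2)]))
E
```

```text
t 8.87 p [ 0.5611 -0.1828  0.1056] yaw 86.96 tilt 0.05 F [ 0.7 -0.7 -1.9] w 0.340 g 30.0
 shift rows from here [ 0.13 -0.1  -0.13] turn rows [ 0.    0.01 -0.03] shift in end frame [ 0.13 -0.1  -0.13]
```

View pics/al.png

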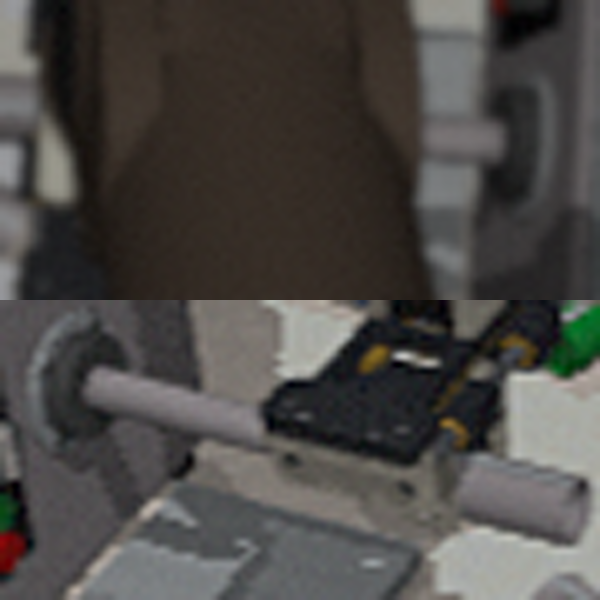

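The lower half shows the tube lined up with the spindle but perhaps slightly low. I'll correct that, then check the projection of both axes in the scene camera.

```bash
python3 -m handwheel '[[0,-0.08,-0.1,0,0,0],[0,0,0,0,0,0],[0,0,0,0,0,0]]'
python3 - <<'E'
from h import *
go(.5593,-.18,.1082,87.1)
S=get_image('scene');p=np.array(observe()['position'])
dr=np.array([.0506,.9987,0])
# predicted vs seen for spindle and tube silhouettes across a column cut
g=cv2.cvtColor(S['image'],cv2.COLOR_RGB2GRAY)
for nm,c,rad in(('sp',np.array([.5497,-.370,.12]),.0105),('tube',p+[0,0,.0118],.016)):
    for s in ((.03,.06) if nm=='sp' else (.035,.045,.055)):
        q=c+dr*s;print(nm,s,np.round(proj(S,q),1),'top',np.round(proj(S,q+[0,0,rad]),1),'bot',np.round(proj(S,q-[0,0,rad]),1))
        u=int(round(proj(S,q)[0]));v=int(round(proj(S,q)[1]));print('  col',u,'rows from',v-9,g[v-9:v+10,u].tolist())
E
```

```text
clock: 9.22
position: [0.5565, -0.179, 0.1096]
ee_rot: [-2.275, -2.165, 0.001]
force: [-0.3, 0.1, -1.2]
width: 0.349
gripper_force: 30.0
t 9.22 p [ 0.5565 -0.179   0.1096] yaw 87.16 tilt 0.04 F [-0.3  0.1 -1.2] w 0.349 g 30.0
 shift rows from here [-0.04  0.14  0.07] turn rows [-0.01  0.    0.02] shift in end frame [-0.04  0.14  0.07]
sp 0.03 [192.2 179.5] top [191.7 176.8] bot [192.7 182.2]
  col 192 rows from 170 [59, 55, 67, 72, 70, 68, 69, 132, 133, 129, 119, 101, 76, 60, 80, 80, 79, 83, 83]
sp 0.06 [200.6 181.6] top [200.2 178.8] bot [201.1 184.3]
  col 201 rows from 173 [122, 122, 119, 122, 124, 120, 114, 127, 135, 125, 109, 89, 75, 121, 124, 123, 103, 101, 104]
tube 0.035 [249.6 192.7] top [249.2 188.5] bot [249.9 196.9]
  col 250 rows from 184 [169, 170, 171, 173, 104, 124, 116, 126, 122, 116, 111, 108, 95, 77, 73, 169, 176, 172, 169]
tube 0.045 [252.6 193.5] top [252.3 189.2] bot [252.9 197.7]
  col 253 rows from 184 [168, 172, 172, 168, 157, 111, 122, 124, 125, 125, 113, 114, 110, 96, 73, 87, 183, 175, 170]
tube 0.055 [255.6 194.2] top [255.3 190. ] bot [256.  198.4]
  col 256 rows from 185 [173, 171, 173, 170, 124, 115, 93, 97, 104, 96, 119, 117, 120, 106, 81, 125, 177, 170, 171]
```

Everything agrees to about 1.5 mm. Sliding on.

```bash
python3 -m handwheel '[[-0.5,0,0,0,0,0],[-0.5,0,0,0,0,0],[-0.5,0,0,0,0,0],[-0.4,0,0,0,0,0],[0,0,0,0,0,0]]'
python3 -m handwheel '[[-0.25,0,0,0,0,0],[-0.25,0,0,0,0,0],[0,0,0,0,0,0]]'|grep -E 'pos|force'
python3 -m handwheel '[[-0.25,0,0,0,0,0],[0,0,0,0,0,0]]'|grep -E 'pos|force'
```

```text
clock: 9.68
position: [0.5549, -0.2211, 0.1096]
ee_rot: [2.28, 2.16, -0.002]
force: [0.6, -0.8, -1.8]
width: 0.346
gripper_force: 30.0
position: [0.5546, -0.2288, 0.1097]
force: [0.4, -0.5, -0.6]
gripper_force: 30.0
position: [0.5545, -0.2334, 0.1097]
force: [1.0, 0.2, -1.8]
gripper_force: 30.0
```

```bash
for i in 1 ; do :; done; python3 -m handwheel '[[-0.25,0.03,0,0,0,0],[-0.25,0.03,0,0,0,0],[0,0,0,0,0,0]]'|grep -E 'pos|force'
python3 -m handwheel '[[-0.25,0,0,0,0,0],[-0.25,0,0,0,0,0],[0,0,0,0,0,0]]'|grep -E 'pos|force'
```

```text
position: [0.5552, -0.2442, 0.1097]
force: [0.6, -0.3, -1.3]
gripper_force: 30.0
position: [0.5545, -0.2543, 0.1097]
force: [-0.5, -0.3, -1.4]
gripper_force: 30.0
```

```bash
python3 -m handwheel '[[-0.25,0,0,0,0,0],[-0.25,0,0,0,0,0],[0,0,0,0,0,0]]'|grep -E 'pos|force'
python3 -c "
from h import *
go(.5527,-.312,.1082,87.1)"
```

```text
position: [0.554, -0.2642, 0.1097]
force: [-0.5, 0.6, -1.9]
gripper_force: 30.0
t 10.85 p [ 0.554  -0.2642  0.1097] yaw 87.04 tilt 0.05 F [-0.5  0.6 -1.9] w 0.344 g 30.0
 shift rows from here [-2.39  0.06  0.08] turn rows [-0.    0.01 -0.01] shift in end frame [-2.39  0.06  0.07]
```

```bash
python3 -m handwheel '[[-0.25,0,0,0,0,0],[-0.25,0,0,0,0,0],[0,0,0,0,0,0]]'|grep -E 'pos|force'
python3 -m handwheel '[[-0.25,0,0,0,0,0],[-0.25,0,0,0,0,0],[0,0,0,0,0,0]]'|grep -E 'pos|force'
```

```text
position: [0.5535, -0.2742, 0.1097]
force: [0.4, 0.1, -1.7]
gripper_force: 30.0
position: [0.553, -0.2842, 0.1097]
force: [0.2, 0.3, -2.1]
gripper_force: 30.0
```

```bash
python3 -m handwheel '[[-0.25,0,0,0,0,0],[-0.25,0,0,0,0,0],[0,0,0,0,0,0]]'|grep -E 'pos|force'
python3 -m handwheel '[[-0.25,0,0,0,0,0],[-0.25,0,0,0,0,0],[0,0,0,0,0,0]]'|grep -E 'pos|force'
```

```text
position: [0.5525, -0.2942, 0.1097]
force: [-0.6, -0.8, -2.1]
gripper_force: 30.0
position: [0.552, -0.3041, 0.1097]
force: [1.0, -0.1, -1.3]
gripper_force: 30.0
```

```bash
python3 -m handwheel '[[-0.2,0,0,0,0,0],[0,0,0,0,0,0]]'|grep -E 'pos|force'
python3 -m handwheel '[[-0.15,0,0,0,0,0],[0,0,0,0,0,0]]'|grep -E 'pos|force'
python3 -m handwheel '[[-0.1,0,0,0,0,0],[0,0,0,0,0,0]]'|grep -E 'pos|force'
```

```text
position: [0.5519, -0.3074, 0.1097]
force: [0.0, -0.1, -1.6]
gripper_force: 30.0
position: [0.5521, -0.3082, 0.1096]
force: [-0.4, 4.5, -0.1]
gripper_force: 30.0
position: [0.5521, -0.3083, 0.1095]
force: [-0.8, 9.5, -0.5]
gripper_force: 30.0
```

The first tube is clean: it goes home against the flange at TCP y of about -0.308. I'll draw it off and carry it to the baking tray.

```bash
python3 -m handwheel '[[0.5,0,0,0,0,0],[1,0,0,0,0,0],[1,0,0,0,0,0],[1,0,0,0,0,0],[1,0,0,0,0,0],[1,0,0,0,0,0],[1,0,0,0,0,0],[1,0,0,0,0,0]]' |grep -E 'pos|force'
python3 -m handwheel '[[1,0,-1,0,0,0],[1,-0.1,-1,0,0,0],[1,-0.1,-1,0,0,0],[1,-0.1,-0.3,0,0,0],[1,-0.1,0,0,0,0],[1,-0.1,0,0,0,0],[1,-0.1,0,0,0,0],[1,-0.1,0,0,0,0]]' |grep -E 'pos|force'
python3 -m handwheel '[[1,-0.1,0,0,0,0],[1,-0.1,0,0,0,0],[1,-0.1,0,0,0,0],[1,-0.1,0,0,0,0],[1,-0.1,0,0,0,0],[1,-0.1,0,0,0,0],[1,-0.1,0,0,0,0],[1,-0.1,0,0,0,0]]' |grep -E 'pos|force'
python3 -c "
from h import *
go(.538,.4045,.17,107.5)"
```

```text
position: [0.5594, -0.1608, 0.1099]
force: [0.8, -0.1, -1.0]
gripper_force: 30.0
position: [0.5534, -0.0003, 0.176]
force: [0.6, 0.4, -0.9]
gripper_force: 30.0
position: [0.5454, 0.1603, 0.1759]
force: [0.3, -0.0, -1.7]
gripper_force: 30.0
t 14.35 p [0.5454 0.1603 0.1759] yaw 87.12 tilt 0.05 F [ 0.3 -0.  -1.7] w 0.341 g 30.0
 shift rows from here [12.18 -0.98  0.29] turn rows [ 0.01  0.01 -5.1 ] shift in end frame [11.76  3.32  0.29]
```

```bash
python3 -m handwheel '[[1,0,0,0,0,-1],[1,0,0,0,0,-1],[1,0,0,0,0,-1],[1,0,0,0,0,-1],[1,0,0,0,0,-1],[0.97,0.35,0,0,0,-0.1],[0.97,0.35,0,0,0,0],[0.97,0.35,0,0,0,0]]' >/dev/null
python3 -m handwheel '[[0.97,0.35,0.5,0,0,0],[0.97,0.35,1,0,0,0],[0.97,0.35,1,0,0,0],[0.97,0.35,1,0,0,0],[0,0,1,0,0,0],[0,0,0,0,0,0],[0,0,0,0,0,0]]' >/dev/null
python3 - <<'E'
from h import *
go(.538,.4045,.0075,107.5)
T=get_image('top');S=get_image('scene')
save('tr',np.vstack([cv2.resize(T['image'][150:270,90:290],(600,300),interpolation=2),cv2.resize(S['image'][180:290,280:500],(600,300),interpolation=2)]))
E
```

```text
t 15.60 p [0.5421 0.4018 0.0848] yaw 107.53 tilt 0.15 F [ 0.2 -0.1 -2.1] w 0.347 g 30.0
 shift rows from here [ 0.2  -0.15  3.87] turn rows [-0.03  0.03  0.01] shift in end frame [ 0.19 -0.16  3.87]
```

View pics/tr.png

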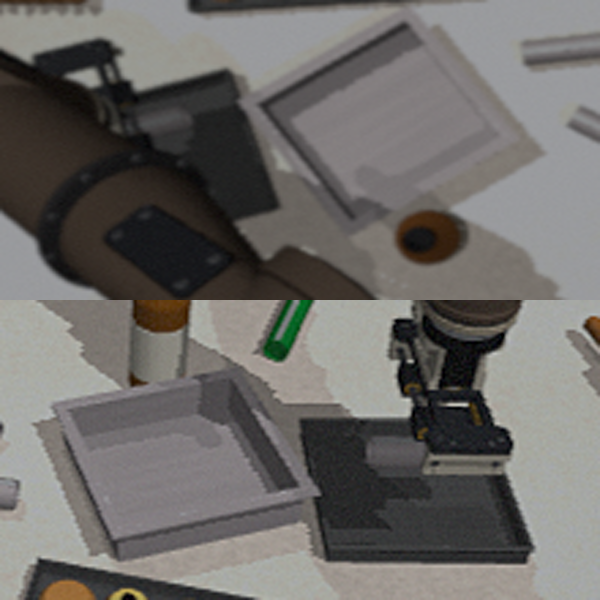

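The tube hangs over the tray, parallel to its edges. Lowering and releasing.

```bash
python3 -m handwheel '[[0.1,-0.15,1,0,0,0],[0,0,1,0,0,0],[0,0,1,0,0,0],[0,0,0.4,0,0,0],[0,0,0.3,0,0,0],[0,0,0,0,0,0],[0,0,0,0,0,0]]' |grep -E 'pos|force'
python3 -m handwheel '[[0,0,0.1,0,0,0],[0,0,0,0,0,0],[0,0,0,0,0,0]]' |grep -E 'pos|force'
```

```text
position: [0.5398, 0.4041, 0.013]
force: [0.3, 0.5, -0.6]
gripper_force: 30.0
position: [0.5395, 0.404, 0.0104]
force: [0.5, -0.1, -1.1]
gripper_force: 30.0
```

```bash
python3 -m handwheel '[[0,0,0.1,0,0,0],[0,0,0,0,0,0],[0,0,0,0,0,0]]' |grep -E 'pos|force'
python3 -m handwheel '[[0,0,0,0,0,0],[0,0,0,0,0,0],[0,0,0,0,0,0],[0,0,0,0,0,0]]' 0.46 | grep -E 'width|force'
python3 -m handwheel '[[0,0,-0.5,0,0,0],[0,0,-1,0,0,0],[0,0,-1,0,0,0],[0,0,-1,0,0,0],[0,0,-1,0,0,0],[0,0,-1,0,0,0],[0,0,-1,0,0,0],[0,0,-1,0,0,0]]' >/dev/null
python3 -c "
from h import *
go(.5408,-.1065,.17,60.5)"
```

```text
position: [0.5393, 0.4039, 0.0079]
force: [0.9, 0.7, -0.1]
gripper_force: 30.0
force: [0.0, 0.1, -0.3]
width: 0.456
gripper_force: 0.0
t 17.78 p [0.539  0.4037 0.1596] yaw 107.53 tilt 0.03 F [ 0.3  0.4 -0.1] w 0.461 g 0.0
 shift rows from here [-24.35  -7.6   -0.53] turn rows [ 0.000e+00 -1.000e-02  1.176e+01] shift in end frame [-22.16  12.64  -0.52]
```

```bash
python3 -m handwheel '[[-0.95,-0.3,-0.5,0,0,1],[-0.96,-0.25,0,0,0,1],[-0.97,-0.15,0,0,0,1],[-1,-0.1,0,0,0,1],[-1,0,0,0,0,1],[-1,0.05,0,0,0,1],[-1,0.1,0,0,0,1],[-0.98,0.2,0,0,0,1]]' 0.8 >/dev/null
python3 -m handwheel '[[-0.95,0.25,0,0,0,1],[-0.95,0.3,0,0,0,1],[-0.92,0.4,0,0,0,1],[-0.9,0.45,0,0,0,0.75],[-0.87,0.5,0,0,0,0],[-0.87,0.5,0,0,0,0],[-0.87,0.5,0,0,0,0],[-0.87,0.5,0,0,0,0]]'  >/dev/null
python3 -c "
from h import *
go(.5408,-.1065,.004,60.5)"
```

```text
t 19.12 p [0.5403 0.0834 0.1686] yaw 60.54 tilt 0.05 F [ 0.7  0.8 -0.3] w 0.798 g 0.0
 shift rows from here [-8.26  4.69  8.23] turn rows [ 0.01 -0.01  0.01] shift in end frame [-8.25  4.7   8.23]
```

```bash
python3 -m handwheel '[[-0.92,0.52,0,0,0,0],[-0.92,0.52,0,0,0,0],[-0.92,0.52,0,0,0,0],[-0.92,0.52,0,0,0,0],[-0.92,0.52,0,0,0,0],[-0.92,0.52,1,0,0,0],[-0.92,0.52,1,0,0,0],[-0.92,0.52,1,0,0,0]]' >/dev/null
python3 -m handwheel '[[-0.92,0.52,0,0,0,0],[0,0,0,0,0,0],[0,0,0,0,0,0]]'  >/dev/null
python3 - <<'E'
from sp import *
b=get_image('wrist');go(.5408,-.1065,.004,60.5)
for c,e,col,s in tubes(b,'wrist'):
    p=onz(b,*(c-e/2),.016);q=onz(b,*(c+e/2),.016);d=q-p
    print('tube',c,e,s,'cen',((p+q)/2).round(4),'ends',p.round(3),q.round(3),'yaw',np.degrees(np.arctan2(d[1],d[0]))%180)
E
```

```text
t 20.08 p [ 0.5407 -0.1058  0.1084] yaw 60.49 tilt 0.05 F [ 0.1  0.8 -0.5] w 0.802 g 0.0
 shift rows from here [-0.03  0.02  5.22] turn rows [ 0.01 -0.01 -0.  ] shift in end frame [-0.03  0.02  5.22]
tube [286.5 208. ] [  0. 148.] 0.96 cen [ 0.5395 -0.111   0.016 ] ends [ 0.572 -0.055  0.016] [ 0.507 -0.167  0.016] yaw 60.38448433553283
tube [395.33087  72.78894] [ 93.38727 146.3909 ] 0.66 cen [ 0.6627 -0.06    0.016 ] ends [0.653 0.003 0.016] [ 0.672 -0.123  0.016] yaw 98.83522426631946
```

```bash
python3 -m handwheel '[[-0.1,0,1,0,0,0],[0,0,1,0,0,0],[0,0,1,0,0,0],[0,0,1,0,0,0],[0,0,0.8,0,0,0],[0,0,0.4,0,0,0],[0,0,0,0,0,0]]'|grep pos
python3 -m handwheel '[[0,0,0,0,0,0],[0,0,0,0,0,0],[0,0,0,0,0,0],[0,0,0,0,0,0],[0,0,0,0,0,0],[0,0,0,0,0,0],[0,0,0,0,0,0],[0,0,0,0,0,0]]' 0 30
python3 -c "
from h import *
go(.5593,-.18,.1082,87.1)"
```

```text
position: [0.5388, -0.1065, 0.0027]
clock: 21.38
position: [0.5397, -0.108, 0.004]
ee_rot: [2.713, 1.583, 0.001]
force: [-0.3, -1.4, 3.4]
width: 0.342
gripper_force: 30.0
t 21.38 p [ 0.5397 -0.108   0.004 ] yaw 60.51 tilt 0.04 F [-0.3 -1.4  3.4] w 0.342 g 30.0
 shift rows from here [-2.65  2.63 -5.21] turn rows [ 0.01  0.   -6.65] shift in end frame [-3.54  1.16 -5.21]
```

```bash
python3 -m handwheel '[[0,0,-1,0,0,0],[0,0,-1,0,0,-1],[0,0,-1,0,0,-1],[0,0,-1,0,0,-1],[0,0,-1,0,0,-1],[0,0,-0.2,0,0,-1],[0,0,0,0,0,-1],[0,0,0,0,0,-0.65]]'>/dev/null
python3 -m handwheel '[[-0.8,0.3,0,0,0,0],[-0.8,0.3,0,0,0,0],[-0.8,0.3,0,0,0,0],[-0.8,0.26,0,0,0,0],[0,0,0,0,0,0],[0,0,0,0,0,0],[0,0,0,0,0,0]]'>/dev/null
python3 - <<'E'
from h import *
go(.5593,-.18,.1090,87.1)
S=get_image('scene');p=np.array(observe()['position']);dr=np.array([.0506,.9987,0]);g=cv2.cvtColor(S['image'],cv2.COLOR_RGB2GRAY)
for s in (.035,.045,.055):
        q=p+[0,0,.0118]+dr*s;u,v=[int(round(t)) for t in proj(S,q)];print(np.round(proj(S,q),1),'  col',u,'rows from',v-9,g[v-9:v+10,u].tolist())
E
```

```text
t 22.63 p [ 0.5589 -0.1721  0.1074] yaw 87.14 tilt 0.06 F [-0.6  0.5 -1. ] w 0.341 g 30.0
 shift rows from here [-0.39  0.04 -0.08] turn rows [-0.01 -0.01  0.01] shift in end frame [-0.39  0.04 -0.08]
[251.6 194.3]   col 252 rows from 185 [166, 170, 170, 167, 128, 119, 118, 125, 122, 120, 116, 110, 103, 94, 69, 84, 184, 172, 168]
[254.7 195. ]   col 255 rows from 186 [171, 169, 167, 172, 120, 122, 114, 126, 122, 116, 115, 107, 104, 90, 66, 104, 180, 171, 168]
[257.7 195.8]   col 258 rows from 187 [168, 170, 174, 170, 104, 125, 109, 107, 103, 114, 112, 109, 109, 95, 73, 135, 177, 169, 170]
```

```bash
python3 -m handwheel '[[-0.5,0.04,-0.08,0,0,0],[-0.5,0,0,0,0,0],[-0.5,0,0,0,0,0],[-0.5,0,0,0,0,0],[-0.5,0,0,0,0,0],[-0.3,0,0,0,0,0],[0,0,0,0,0,0]]'|grep -E 'pos|^force'
python3 -m handwheel '[[-0.25,0,0,0,0,0],[-0.25,0,0,0,0,0],[0,0,0,0,0,0]]'|grep -E 'pos|^force'
```

```text
position: [0.5568, -0.2315, 0.1091]
force: [0.0, -1.2, -1.4]
position: [0.5567, -0.2394, 0.109]
force: [0.8, -1.1, -4.9]
```

```bash
python3 -m handwheel '[[-0.25,0,0,0,0,0],[-0.25,0,0,0,0,0],[0,0,0,0,0,0]]'|grep -E 'pos|^force'
python3 -m handwheel '[[-0.2,0,0,0,0,0],[-0.2,0,0,0,0,0],[0,0,0,0,0,0]]'|grep -E 'pos|^force'
```

```text
position: [0.5565, -0.2418, 0.1086]
force: [0.2, 17.7, -3.2]
position: [0.5565, -0.2425, 0.1084]
force: [-2.7, 36.1, 1.2]
```

It stops with 39 mm on the spindle, about 66 mm short of the flange, so the second tube is crusted. I'll draw it off and take it to the soaking pan.

```bash
python3 -m handwheel '[[0.6,0,0,0,0,0],[1,0,0,0,0,0],[1,0,0,0,0,0],[1,0,0,0,0,0],[1,0,0,0,0,0],[1,0,-0.5,0,0,0],[1,0,-1,0,0,0],[1,0,-1,0,0,0]]' |grep -E 'pos|^force'
python3 -m handwheel '[[1,0,-0.7,0,0,0],[1,0,0,0,0,0],[1,0,0,0,0,0],[1,0,0,0,0,0],[1,0,0,0,0,0],[1,0,0,0,0,0],[1,0,0,0,0,0],[1,0,0,0,0,0]]' |grep -E 'pos|^force'
python3 - <<'E'
from h import *
go(.575,.165,.1,87.1)
im=get_image('wrist');save('w5',im['image']);b=trace('tube_a','wrist')
for d in b[:3]: print(d['score'],np.round(np.array(d['rect'])*[560,420,560,420]))
E
```

```text
position: [0.563, -0.1039, 0.1595]
force: [0.1, -0.4, -1.3]
position: [0.5716, 0.0558, 0.1735]
force: [-0.5, -0.4, -0.9]
t 25.35 p [0.5716 0.0558 0.1735] yaw 87.15 tilt 0.02 F [-0.5 -0.4 -0.9] w 0.343 g 30.0
 shift rows from here [ 5.46 -0.1   3.67] turn rows [0.   0.   0.01] shift in end frame [ 5.46 -0.11  3.68]
0.98 [368. 247.  33.  39.]
0.97 [287. 251.  70. 205.]
0.58 [ 7. 32. 13. 41.]
```

```bash
python3 -m handwheel '[[1,0,0,0,0,0],[1,0,0,0,0,0],[1,0,0.5,0,0,0],[1,0,1,0,0,0],[1,-0.1,1,0,0,0],[0.3,0,1,0,0,0],[0,0,1,0,0,0],[0,0,1,0,0,0]]' |grep -E 'pos|^force'
python3 -m handwheel '[[0,0,1,0,0,0],[0,0,0.6,0,0,0],[0,0,0.4,0,0,0],[0,0,0,0,0,0],[0,0,0,0,0,0]]' |grep -E 'pos|^force'
python3 -c "
from h import *
go(.575,.165,.0085,87.1)"
```

```text
position: [0.575, 0.1611, 0.0625]
force: [0.2, -0.4, -1.5]
position: [0.5753, 0.1606, 0.0237]
force: [0.6, -0.6, -0.6]
t 26.53 p [0.5753 0.1606 0.0237] yaw 87.11 tilt 0.01 F [ 0.6 -0.6 -0.6] w 0.346 g 30.0
 shift rows from here [ 0.22 -0.02  0.76] turn rows [ 0. -0.  0.] shift in end frame [ 0.22 -0.02  0.76]
```

```bash
python3 -m handwheel '[[0,0,0.4,0,0,0],[0,0,0.25,0,0,0],[0,0,0.1,0,0,0],[0,0,0,0,0,0],[0,0,0,0,0,0]]' |grep -E 'pos|^force'
python3 -m handwheel '[[0,0,0,0,0,0],[0,0,0,0,0,0],[0,0,0,0,0,0],[0,0,0,0,0,0]]' 0.48 | grep -E 'width|force'
python3 -m handwheel '[[0,0,-0.5,0,0,0],[0,0,-1,0,0,0],[0,0,-1,0,0,0],[0,0,-1,0,0,0],[0,0,-1,0,0,0],[0,0,-1,0,0,0],[0,0,-0.5,0,0,0]]' >/dev/null
python3 -c "
from h import *
go(.6615,-.059,.1,97.8)"
```

```text
position: [0.5751, 0.1607, 0.0084]
force: [0.0, -0.0, -1.6]
force: [-0.2, -0.3, 0.5]
width: 0.476
gripper_force: 0.0
t 27.87 p [0.5759 0.1613 0.1316] yaw 87.13 tilt 0.20 F [ 0.3  0.  -0.3] w 0.480 g 0.0
 shift rows from here [-10.79   4.82   1.58] turn rows [ 0.05 -0.01 -2.67] shift in end frame [-11.49   2.74   1.58]
```

```bash
python3 -m handwheel '[[0,0,0,0,0,-1],[-0.96,0.23,0,0,0,-1],[-0.96,0.23,0,0,0,-0.67],[-0.96,0.23,0,0,0,0],[-0.96,0.23,0,0,0,0],[-0.96,0.23,0,0,0,0],[-0.96,0.23,0,0,0,0],[-0.96,0.23,0,0,0,0]]' 0.8 >/dev/null
python3 -m handwheel '[[-0.96,0.23,0,0,0,0],[-0.96,0.23,0,0,0,0],[-0.96,0.23,0.5,0,0,0],[-0.96,0.23,1,0,0,0],[-0.96,0.23,0,0,0,0],[0,0,0,0,0,0],[0,0,0,0,0,0]]'  >/dev/null
python3 - <<'E'
from sp import *
b=get_image('wrist');go(.6615,-.059,.004,97.8)
for c,e,col,s in tubes(b,'wrist'):
    p=onz(b,*(c-e/2),.016);q=onz(b,*(c+e/2),.016);d=q-p
    print('tube',c,e,s,'cen',((p+q)/2).round(4),'ends',p.round(3),q.round(3),'yaw',np.degrees(np.arctan2(d[1],d[0]))%180)
E
```

```text
t 29.17 p [ 0.6578 -0.0608  0.0984] yaw 97.77 tilt 0.04 F [ 0.5  0.1 -0.7] w 0.799 g 0.0
 shift rows from here [0.06 0.2  4.72] turn rows [ 0.   -0.01 -0.01] shift in end frame [0.06 0.2  4.72]
tube [290.99997 207.49995] [  0.      154.99995] 0.85 cen [ 0.6619 -0.0621  0.016 ] ends [0.653 0.002 0.016] [ 0.671 -0.127  0.016] yaw 97.91066217186378
```

```bash
python3 -m handwheel '[[0,0.2,1,0,0,0],[0,0,1,0,0,0],[0,0,1,0,0,0],[0,0,1,0,0,0],[0,0,0.4,0,0,0],[0,0,0.35,0,0,0],[0,0,0,0,0,0]]'|grep pos
python3 -m handwheel '[[0,0,0,0,0,0],[0,0,0,0,0,0],[0,0,0,0,0,0],[0,0,0,0,0,0],[0,0,0,0,0,0],[0,0,0,0,0,0],[0,0,0,0,0,0],[0,0,0,0,0,0]]' 0 30 |grep -E 'width|grip'
python3 -c "
from h import *
go(.5593,-.175,.1090,87.1)"
```

```text
position: [0.6613, -0.0597, 0.0027]
width: 0.345
gripper_force: 30.0
t 30.47 p [ 0.6619 -0.0606  0.0035] yaw 97.79 tilt 0.02 F [-0.5 -0.5  3.4] w 0.345 g 30.0
 shift rows from here [-4.97 -5.86 -5.27] turn rows [0.   0.   2.67] shift in end frame [-5.97 -4.84 -5.27]
```

```bash
python3 -m handwheel '[[0,0,-1,0,0,0],[0,0,-1,0,0,1],[0,0,-1,0,0,1],[0,0,-1,0,0,0.67],[0,0,-1,0,0,0],[0,0,-0.25,0,0,0]]'>/dev/null
python3 -m handwheel '[[-0.99,-0.8,0,0,0,0],[-0.99,-0.8,0,0,0,0],[-0.99,-0.8,0,0,0,0],[-0.99,-0.8,0,0,0,0],[-0.99,-0.8,0,0,0,0],[-0.99,-0.8,0,0,0,0],[0,0,0,0,0,0],[0,0,0,0,0,0]]'>/dev/null
python3 - <<'E'
from h import *
go(.5593,-.175,.1085,87.1)
S=get_image('scene');p=np.array(observe()['position']);dr=np.array([.0506,.9987,0]);g=cv2.cvtColor(S['image'],cv2.COLOR_RGB2GRAY)
for s in (.035,.045,.055):
        q=p+[0,0,.0118]+dr*s;u,v=[int(round(t)) for t in proj(S,q)];print(np.round(proj(S,q),1),'  col',u,'rows from',v-9,g[v-9:v+10,u].tolist())
E
```

```text
t 31.63 p [ 0.5584 -0.1762  0.1075] yaw 86.96 tilt 0.10 F [-0.3  0.  -0.9] w 0.344 g 30.0
 shift rows from here [ 0.06  0.04 -0.05] turn rows [-0.02  0.01 -0.03] shift in end frame [ 0.06  0.04 -0.05]
[250.6 194.1]   col 251 rows from 185 [167, 167, 168, 168, 103, 123, 114, 126, 123, 117, 116, 106, 100, 83, 66, 126, 177, 171, 168]
[253.7 194.9]   col 254 rows from 186 [170, 166, 172, 169, 108, 120, 124, 126, 122, 116, 114, 107, 94, 78, 74, 169, 173, 168, 169]
[256.7 195.6]   col 257 rows from 187 [171, 168, 171, 161, 113, 116, 121, 108, 108, 111, 112, 114, 111, 86, 89, 181, 173, 166, 169]
```

Aligned. Sliding the third tube.

```bash
python3 -m handwheel '[[-0.5,0.04,-0.05,0,0,0],[-0.5,0,0,0,0,0],[-0.5,0,0,0,0,0],[-0.5,0,0,0,0,0],[-0.5,0,0,0,0,0],[-0.3,0,0,0,0,0],[0,0,0,0,0,0]]'|grep -E 'pos|^force'
python3 -m handwheel '[[-0.25,0,0,0,0,0],[-0.25,0,0,0,0,0],[0,0,0,0,0,0]]'|grep -E 'pos|^force'
```

```text
position: [0.5575, -0.2328, 0.1091]
force: [-0.2, -0.7, -2.1]
position: [0.5573, -0.2414, 0.1093]
force: [-0.0, -0.2, -0.6]
```

```bash
python3 -m handwheel '[[-0.25,0,0,0,0,0],[-0.25,0,0,0,0,0],[0,0,0,0,0,0]]'|grep -E 'pos|^force'
python3 -c "
from h import *
go()"
```

```text
position: [0.5568, -0.2517, 0.1093]
force: [-0.1, -0.8, -0.6]
t 32.77 p [ 0.5568 -0.2517  0.1093] yaw 87.06 tilt 0.05 F [-0.1 -0.8 -0.6] w 0.342 g 30.0
 shift rows from here [0. 0. 0.]
```

```bash
python3 -m handwheel '[[-0.25,-0.05,0,0,0,0],[-0.25,0,0,0,0,0],[0,0,0,0,0,0]]'|grep -E 'pos|^force'
python3 -m handwheel '[[-0.25,0,0,0,0,0],[-0.25,0,0,0,0,0],[0,0,0,0,0,0]]'|grep -E 'pos|^force'
```

```text
position: [0.5551, -0.2619, 0.1093]
force: [-0.0, -0.6, -1.1]
position: [0.5547, -0.2719, 0.1093]
force: [-0.5, -0.1, -1.1]
```

```bash
python3 -m handwheel '[[-0.25,0,0,0,0,0],[-0.25,0,0,0,0,0],[0,0,0,0,0,0]]'|grep -E 'pos|^force'
python3 -m handwheel '[[-0.25,0,0,0,0,0],[-0.25,0,0,0,0,0],[0,0,0,0,0,0]]'|grep -E 'pos|^force'
```

```text
position: [0.5542, -0.2818, 0.1093]
force: [0.5, -1.2, -0.7]
position: [0.5536, -0.2918, 0.1093]
force: [0.4, -0.3, -0.7]
```

```bash
python3 -m handwheel '[[-0.25,0,0,0,0,0],[-0.15,0,0,0,0,0],[0,0,0,0,0,0]]'|grep -E 'pos|^force'
python3 -m handwheel '[[-0.2,0,0,0,0,0],[0,0,0,0,0,0]]'|grep -E 'pos|^force'
```

```text
position: [0.5533, -0.2993, 0.1093]
force: [0.2, -1.3, -0.6]
position: [0.5532, -0.303, 0.1093]
force: [0.4, -0.4, -1.1]
```

```bash
python3 -m handwheel '[[-0.2,0,0,0,0,0],[0,0,0,0,0,0]]'|grep -E 'pos|^force'
python3 -m handwheel '[[-0.15,0,0,0,0,0],[0,0,0,0,0,0]]'|grep -E 'pos|^force'
python3 -m handwheel '[[-0.1,0,0,0,0,0],[0,0,0,0,0,0],[0,0,0,0,0,0]]'|grep -E 'pos|^force'
```

```text
position: [0.553, -0.3071, 0.1093]
force: [-0.5, -0.1, -0.8]
position: [0.5529, -0.3099, 0.1093]
force: [-0.5, -1.1, -0.7]
position: [0.5528, -0.3113, 0.1093]
force: [0.5, 0.2, -0.9]
```

```bash
python3 -m handwheel '[[-0.15,0,0,0,0,0],[0,0,0,0,0,0],[0,0,0,0,0,0]]'|grep -E 'pos|^force'
python3 -m handwheel '[[-0.1,0,0,0,0,0],[0,0,0,0,0,0],[0,0,0,0,0,0]]'|grep -E 'pos|^force'
```

```text
position: [0.553, -0.3119, 0.1092]
force: [0.3, 6.1, -0.2]
position: [0.553, -0.312, 0.1091]
force: [-1.3, 10.8, 1.3]
```

The third tube is clean, with contact against the flange at about -0.312. Off to the baking tray, beside the first.

```bash
python3 -m handwheel '[[0.5,0,0,0,0,0],[1,0,0,0,0,0],[1,0,0,0,0,0],[1,0,0,0,0,0],[1,0,0,0,0,0],[1,0,0,0,0,0],[1,0,0,0,0,0],[1,0,0,0,0,0]]' |grep -E 'pos|^force'
python3 -m handwheel '[[1,0,-1,0,0,0],[1,-0.1,-1,0,0,0],[1,-0.1,-1,0,0,0],[1,-0.1,-0.3,0,0,0],[1,-0.1,0,0,0,0],[1,-0.1,0,0,0,0],[1,-0.1,0,0,0,0],[1,-0.1,0,0,0,0]]' |grep -E 'pos|^force'
python3 -m handwheel '[[1,-0.1,0,0,0,0],[1,-0.1,0,0,0,0],[1,-0.1,0,0,0,0],[1,-0.1,0,0,0,0],[1,-0.1,0,0,0,0],[1,-0.1,0,0,0,0],[1,-0.1,0,0,0,0],[1,-0.1,0,0,0,0]]' |grep -E 'pos|^force'
python3 -m handwheel '[[1,0,0,0,0,-1],[1,0,0,0,0,-1],[1,0,0,0,0,-1],[1,0,0,0,0,-1],[1,0,0,0,0,-1],[0,0,0,0,0,-0.1]]' |grep -E 'pos|^force'
python3 -c "
from h import *
go(.470,.3835,.1,107.5)"
```

```text
position: [0.5602, -0.1654, 0.1095]
force: [-0.1, 0.8, -0.7]
position: [0.5541, -0.0049, 0.1756]
force: [0.7, 0.3, -0.4]
position: [0.5462, 0.1557, 0.1754]
force: [0.9, -0.2, -1.2]
position: [0.5355, 0.259, 0.1757]
force: [-0.9, 0.8, -1.5]
t 37.77 p [0.5355 0.259  0.1757] yaw 108.06 tilt 0.19 F [-0.9  0.8 -1.5] w 0.343 g 30.0
 shift rows from here [ 6.92 -1.19  3.81] turn rows [ 0.01 -0.04  0.14] shift in end frame [ 6.92 -1.25  3.79]
```

```bash
python3 -m handwheel '[[0.98,-0.18,0,0,0,0],[0.98,-0.18,0,0,0,0],[0.98,-0.18,0,0,0,0],[0.98,-0.18,0.8,0,0,0],[0.98,-0.18,1,0,0,0],[0.98,-0.18,1,0,0,0],[0.98,-0.18,1,0,0,0],[0,0,0,0,0,0]]' >/dev/null
python3 - <<'E'
from h import *
b=get_image('wrist');save('w6',b['image'])
go(.470,.3835,.01,107.5)
E
```

```text
t 38.48 p [0.4696 0.3781 0.0975] yaw 107.71 tilt 0.19 F [-0.2 -1.4 -1.4] w 0.342 g 30.0
 shift rows from here [0.25 0.12 4.38] turn rows [-0.05  0.    0.05] shift in end frame [0.25 0.1  4.38]
```

View pics/w6.png

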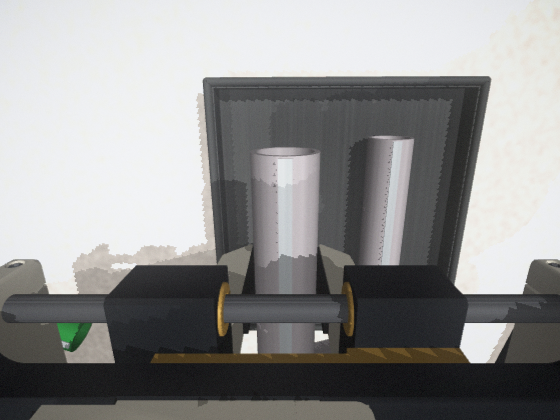

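The first tube lies at about (388,200). The held tube, at (285,220), is over the free left half of the tray, parallel to its edges. Lowering and releasing.

```bash
python3 -m handwheel '[[0.2,0.1,1,0,0,0],[0,0,1,0,0,0],[0,0,1,0,0,0],[0,0,0.8,0,0,0],[0,0,0.4,0,0,0],[0,0,0,0,0,0],[0,0,0,0,0,0]]' |grep -E 'pos|^force'
python3 -c "
from h import *
go(.470,.3835,.0083,107.5)"
```

```text
position: [0.4735, 0.3812, 0.0159]
force: [-0.2, 0.4, -1.4]
t 39.07 p [0.4735 0.3812 0.0159] yaw 107.47 tilt 0.03 F [-0.2  0.4 -1.4] w 0.346 g 30.0
 shift rows from here [ 0.16 -0.13  0.38] turn rows [ 0.01  0.   -0.01] shift in end frame [ 0.16 -0.13  0.38]
```

```bash
python3 -m handwheel '[[0,0,0.2,0,0,0],[0,0,0.15,0,0,0],[0,0,0,0,0,0],[0,0,0,0,0,0],[0,0,0,0,0,0]]' |grep -E 'pos|^force'
python3 -m handwheel '[[0,0,0,0,0,0],[0,0,0,0,0,0],[0,0,0,0,0,0],[0,0,0,0,0,0]]' 0.46 | grep -E 'width|force'
python3 -m handwheel '[[0,0,-0.5,0,0,0],[0,0,-1,0,0,0],[0,0,-1,0,0,0],[0,0,-1,0,0,0],[0,0,-1,0,0,0],[0,0,-1,0,0,0],[0,0,-1,0,0,0],[0,0,-1,0,0,0]]' >/dev/null
python3 -m handwheel '[[-1,0,-1,0,0,0],[-1,0,-1,0,0,0],[-1,0,-1,0,0,0],[-1,0,-1,0,0,0],[-1,0,-1,0,0,0],[0,0,0,0,0,0],[0,0,0,0,0,0]]'|grep pos
python3 - <<'E'
from h import *
np.set_printoptions(precision=3,suppress=True)
ray_c=np.array([.505,.394]);
for cam in('top','wrist','scene'):
    im=get_image(cam)
    for d in trace('tube_a',cam)[:8]:
        r=d['rect'];u,v=r[0]*560,r[1]*420;P=onz(im,u,v,.02)
        if np.ptp(im['image'][d['region']].mean(0))<15:print(cam,round(d['score'],2),round(u),round(v),P)
S=get_image('scene');save('end',cv2.resize(S['image'][150:300,150:500],(700,300),interpolation=2))
E
```

```text
position: [0.4729, 0.3816, 0.0086]
force: [-0.0, -0.3, -1.1]
force: [0.5, -0.6, 0.1]
width: 0.46
gripper_force: 0.0
position: [0.5037, 0.2855, 0.2599]
top 0.85 212 193 [0.579 0.171 0.02 ]
top 0.52 352 149 [ 0.727 -0.289  0.02 ]
wrist 0.93 288 85 [0.473 0.387 0.02 ]
wrist 0.88 312 263 [0.575 0.177 0.02 ]
wrist 0.63 346 87 [0.538 0.406 0.02 ]
scene 0.85 428 239 [0.477 0.383 0.02 ]
scene 0.84 434 254 [0.537 0.405 0.02 ]
scene 0.82 346 243 [0.573 0.158 0.02 ]
```

View pics/end.png

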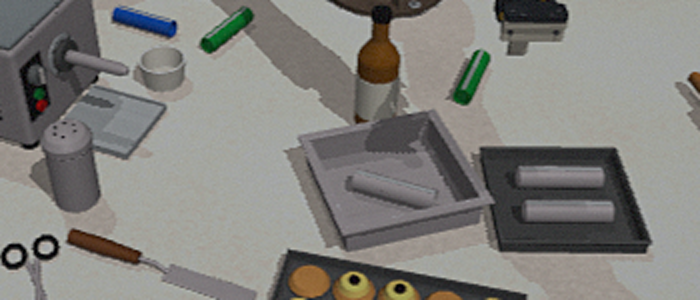

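The final picture shows two tubes flat in the baking tray, at crop (560,178) and (568,211), and one flat in the pan at (392,190). The other items stand where they were and the gripper is clear.

```bash
python3 -c "
from cell import sign_off
print(sign_off())"
```

```text
the job is handed in; nothing more can be done
None
```

I tried all three tubes on the spindle and handed the job in: two went home and lie flat in the baking tray, the crusted one stopped about 66 mm short and lies flat in the soaking pan, though `sign_off()` returned no verdict.

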